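Slide rack from the draining hook into the staining trough

ROBOT

A 6-joint arm with a two-finger parallel gripper is mounted at the origin on the work surface. World frame = base frame: x ahead of the robot, y to its left, z up, the work surface at z = 0. Lengths are in m, angles in rad, forces in N, time in s.
With the tool pointing down it reaches from about 0.35 to 0.775 m from the base axis. Payload 7.3 kg.
Tool frame: the origin (TCP) lies midway between the tips of the shut fingers; the grasp point (between the pads) lies 19 mm behind it (tcp_to_grasp is the distance from the TCP to the grasp point, in m); z points along the fingers, y is the line along which they close (so a half turn about z gives the same grasp; the last joint's range is limited). The gripper opens to 92 mm and grips with 3 to 60 N. Pads are 19 mm wide; open, the fingers measure 130 mm over their backs; the gripper's body (75 mm by 190 mm) begins 47 mm behind the grasp point.
Start: joints at [1.161, 0.342, 1.524, -0, 1.275, -0.146], TCP at [0.137, 0.507, 0.227] pointing down, gripper open.
Joint ranges: [-2.53, 2.53], [-0.77, 2.02], [0.04, 2.7], [-1, 4.14], [0.28, 2.66], [-3.11, 3.11]. Speed limits (rad/s): [2.57, 2.57, 3.14, 3.14, 3.14, 3.14].

INTERFACE

Orientations are given as [roll, pitch, yaw] about the fixed x, y, z axes, in that order (R = Rz(yaw) Ry(pitch) Rx(roll)).
In Python, from cell import observe, read_camera, calibration, hand_in, tcp_to_grasp gives the robot as it stands.
- The arm moves only by the tool send_rows, never from a script. Its argument "targets" is a list of rows, each a list of 5 numbers: the opening, from 0 (shut) to 1 (fully open), then the shift along the world's x, y, z in m, then the turn about the world's z in rad. A call has 1 to 5 rows; each row shifts and turns the commanded pose from where the row before left it; what a row does not reach is not made up. A row lasts 1/10 s, in which the tool goes at most 50 mm and 8.59 degrees, less where a joint would pass 70% of its speed; a pose out of reach is approached as far as the arm can. A call is refused whole if a number of a shift passes 0.05 or a number of a turn 0.15, either way. A call with a gripper value outside its range is refused whole. The fingers move at their own pace and stop on an object; "grip_force" is the grip in N (left out, the last holds). Time passes only in rows, so rows that do not move let the fingers close. It gives the time, the measured TCP pose, the force, the opening and the grip force at its end, in the units of the state.
- observe(): the state, without advancing time (a new reading comes with each control period).
- read_camera(name): name is "side" or "top"; returns (picture, depth): 480x640x3 uint8, red, green, blue; 480x640 float32, m along the optical axis (not along the pixel's ray), 0 where there is no reading.
- calibration(name): a dict with "intrinsics" (3x3 intrinsics, pixels), "world_to_cam" (4x4, takes a point from world to camera coordinates). Camera axes: x right, y up, looking along -z (the intrinsics and any distortion apply to the point x, -y, -z); pixel columns grow to the right and rows downward; lengths in m; the calibration is good to about 2 mm. A picture is of the moment at which its call begins. calibration takes no time and is no camera call.
- hand_in(): hands the job in; it is judged then, once.
The state is a dict: "time": time; "qpos": joint angles; "qvel": joint speeds; "joint_efforts": joint torques, N m; "tool_pos": TCP position; "tool_rot": TCP orientation; "contact_force": force on the tool from outside, world axes, zero at the start; "torque": the same for the moment, N m; "opening": finger opening in m; "grip_force": force on a finger pad.
Only numpy, scipy, OpenCV 4.12 (cv2) and the standard library are available. Lean on these libraries where they do the work, as an engineer would, in place of code of your own. Each camera call takes 0.05 s, during which the arm holds its last target. There are 200 camera calls.

TASK

Take the microscope-slide rack off the hook of its draining stand and lower it, upright, into the white staining trough until it rests level on the grid inside, then let go of it. The sprung grid can be set at any height inside the trough, so feel for it: never drop the rack, even by half a centimetre, do not push the grid down towards its stop, and do not knock the rack hard against trough or stand. Leave the stand, the vial, the dish and the beaker where they are.

Things in the scene. Friction and masses are not known exactly. Their poses are not given: they have to be found in the camera images.
- rack: Steel slide rack, 0.25 to 0.5 kg, at first hanging on the stand's hook. Origin: centre of its underside, z up. Basket 56 mm in x, 86 in y, 34 tall (lowest 6 mm narrower, 53 x 83). At y = +-40 mm uprights 14 mm wide, 6 thick rise to an 8 x 8 mm crossbar along y, 86 long, underside at z = 100 mm. Unchanged by a half turn about z.
- rack_tab (a point): Place to grip the rack: in its black finger tab on the middle of the crossbar, 12 mm thick in the rack's x, 26 mm wide in y, from z = 108 to 163 mm above the rack's underside. This point lies on its centre line at z = 148 mm (15 mm below the tab's top). Axes as the rack's.
- stand: Draining stand, loose, 1.8 kg. Origin: centre of the underside of its dark foot (170 x 150 x 10 mm), z up. Two bent 8 mm steel rods (y = +-28 mm) rise from it at x = +34 mm, then run level (upper side at z = 169 mm) as a two-pronged hook along -x, towards the robot, up to 0.5 rad aside. The rack's crossbar lies across both rods near x = -45 mm, rack and stand axes parallel.
- hook_tip (a point): Midway between the tops of the hook's two upturned tips, at x = -75, z = 195 mm on the stand. To come off, the rack must rise 27 mm or more to clear the tips, but its basket meets the rods from below at 58 mm; so lift it about 40 mm, then draw it out along the stand's -x by 70 mm or more. Axes as the stand's.
- trough: White ceramic trough, fixed, open on top, 75 (x) x 105 (y) mm outside, 125 tall. Origin: centre of its underside, z up; yaw within 0.5 rad of the robot's. It stands left or right of the robot's x axis, the stand on the other side. Inside 61 (x) x 91 (y) mm: the rack has 2.5 mm to spare on each side with its y along the trough's y, either way round.
- trough_mouth (a point): Centre of the trough's mouth, at rim height (125 mm above the bench), axes as the trough's. Below, inside, lies a flat grey grid on which the rack must stand; the grid's top is anywhere from 18 to 85 mm above the trough's underside (40 to 107 mm below this point), different each time and not reported: feel for it.
- grid (a joint): How far the sprung grid in the trough is pressed down from its free height (m): 0 free, 0.006 at its stop; 3 N per mm. The rack's own weight presses it 0.8 to 1.7 mm; it must not be pressed more than 5 mm (15 N). It does not tell at what height the grid is set.
- vial: Bystander: capped glass vial, 32 mm diameter, 100 mm tall, standing; origin: centre of its underside.
- dish: Bystander: glass dish, 90 mm diameter, 16 mm tall; origin: centre of its underside.
- beaker: Bystander: glass beaker, 68 mm diameter, 90 mm tall; origin: centre of its underside.
Not all that is in view belongs to the job. Leave any orange look-alike of the rack alone.

How it is judged:
By the outcome, as a careful person would: the job done as asked, in the order asked, and still so for the second after the job is handed in, with the robot touching nothing.
It also fails if it takes over 58 s, if anything falls off the work surface, if the arm or the gripper's body presses on something with over 40 N, if the wrist force passes 120 N, or if a joint passes its speed limit or range.

## Working session

There is one attempt and no reset: what is moved stays moved. The work goes in short steps, Python scripts to look and compute and a tool call to move; the robot and the scene stay as the last step left them, time stands still between calls to the robot, and variables do not carry over. Pictures are saved under pics/ and viewed, at most 10 in all, crops included, and the job is handed in when it is done.

Besides the shell and the picture viewer there is one more tool, called after "Call:" as name(argument=value, ...) on one line, values as JSON. send_rows: Moves the arm, as the interface text tells. Its arguments: {"type":"object","properties":{"targets":{"type":"array","items":{"type":"array","items":{"type":"number"}}},"grip_force":{"type":"number"}},"required":["targets"]}

```bash
ls; mkdir -p pics; python3 - <<'E'
from cell import *
import cv2,numpy as np
print(observe(),tcp_to_grasp)
for n in("top","side"):
    p,d=read_camera(n); cv2.imwrite(f"pics/{n}0.png",p[:,:,::-1]); np.savez(f"{n}0.npz",p=p,d=d)
    c=calibration(n); print(n,c); W=np.linalg.inv(np.array(c["world_to_cam"])); print(W[:3,3])
E
```

```text
pics
{'time': 0.0, 'qpos': array([ 1.16097117e+00,  3.42728342e-01,  1.52498347e+00,  3.93121493e-08,
        1.27539527e+00, -1.46004627e-01]), 'qvel': array([ 0.00040197,  0.00104811, -0.00131939, -0.00096584,  0.00048794,
       -0.00211266]), 'joint_efforts': array([-1.82618282e-03, -4.31232584e+01, -2.44215095e+01,  7.15735881e-02,
        5.61300537e-02, -1.09139201e-04]), 'tool_pos': array([0.13672813, 0.5064783 , 0.22605375]), 'tool_rot': array([-3.14009434e+00, -2.20366195e-04,  2.87777195e+00]), 'contact_force': array([-0.08358817,  0.17424516, -0.68458734]), 'torque': array([-0.01079905, -0.06220631,  0.0199974 ]), 'grip_force': 0.0, 'opening': 0.09182288315605855} 0.0188
top {'intrinsics': array([[585.44805244,   0.        , 324.45931956],
       [  0.        , 585.44805244, 247.39770947],
       [  0.        ,   0.        ,   1.        ]]), 'world_to_cam': array([[-0.01298007, -0.99940343, -0.0320048 , -0.03368228],
       [ 0.99384913, -0.01641516,  0.10951919, -0.60258444],
       [-0.10997922, -0.03038638,  0.99346929, -1.33812186],
       [ 0.        ,  0.        ,  0.        ,  1.        ]])}
[ 0.45127522 -0.08421439  1.39429955]
side {'intrinsics': array([[525.43909664,   0.        , 322.59389317],
       [  0.        , 525.43909664, 238.30612079],
       [  0.        ,   0.        ,   1.        ]]), 'world_to_cam': array([[-0.99167196, -0.12848301, -0.00887893,  0.55640057],
       [ 0.0818105 , -0.68168301,  0.72705936, -0.19999148],
       [-0.09946739,  0.72027799,  0.68651719, -1.11559563],
       [ 0.        ,  0.        ,  0.        ,  1.        ]])}
[0.45716285 0.73869621 0.9162215 ]
```

View pics/top0.png

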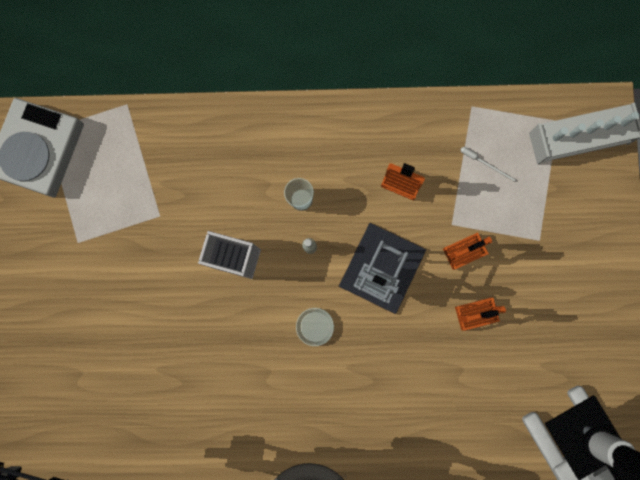

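View pics/side0.png

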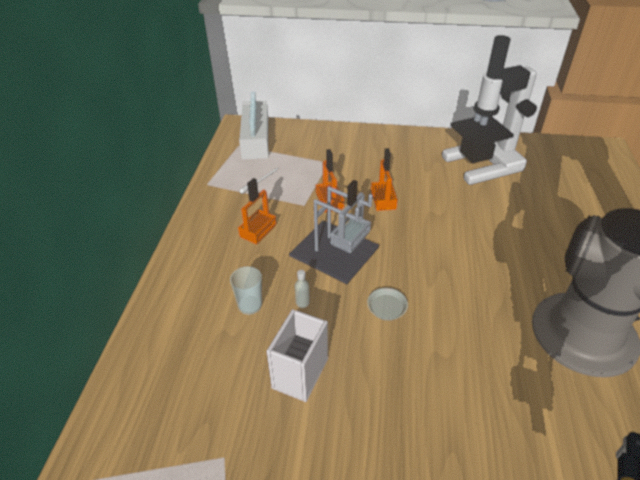

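Top view: white trough at (228,254), stand foot at (383,268) with the rack tab at (380,281); vial, dish and beaker lie between and around them. Side view: trough at (298,355), tab at (352,192).

```bash
cat > h.py <<'E'
import numpy as np,cv2
from cell import *
def ray(n,uv,z):
    "pixels -> world points on plane(s) z"
    c=calibration(n);K=c["intrinsics"];M=np.array(c["world_to_cam"]);R=M[:3,:3];o=-R.T@M[:3,3]
    uv=np.atleast_2d(uv).astype(float)
    d=np.c_[(uv[:,0]-K[0,2])/K[0,0],-(uv[:,1]-K[1,2])/K[1,1],-np.ones(len(uv))]@R
    return o+d*((z-o[2])/d[:,2])[:,None]
def cloud(n,d):
    c=calibration(n);K=c["intrinsics"];M=np.array(c["world_to_cam"]);R=M[:3,:3]
    v,u=np.mgrid[:480,:640]
    P=np.stack([(u-K[0,2])/K[0,0]*d,-(v-K[1,2])/K[1,1]*d,-d],-1)
    return (P-M[:3,3])@R
def box(n,m,z):
    v,u=np.nonzero(m);P=ray(n,np.c_[u,v],z)[:,:2]
    (c,s,a)=cv2.minAreaRect((P*1000).astype(np.float32)); return np.round(c,1),np.round(s,1),round(a,2),len(u)
def big(m):
    k,l,s,_=cv2.connectedComponentsWithStats(m.astype(np.uint8)); return l==1+np.argmax(s[1:,4])
E
python3 - <<'E'
from h import *
for n,tr,st in(("top",(170,210,290,300),(320,210,450,330)),("side",(250,290,350,410),(270,140,400,290))):
    f=np.load(n+"0.npz");p=f["p"].astype(int);d=f["d"];C=cloud(n,d);z=C[...,2]
    def roi(r): 
        m=np.zeros((480,640),bool);m[r[1]:r[3],r[0]:r[2]]=1;return m&(d>0)
    print(n,"bench z",np.median(z[220:240,170:190]),)
    m=roi(tr)&(abs(z-.125)<.012); print("rim",box(n,big(m),.125),np.median(z[m]))
    m=roi(st)&(z<.025)&(p.max(2)<75)&(p[...,0]-p[...,2]<12); print("foot",box(n,big(m),.01))
    m=roi(st)&(z>.19)&(p.max(2)<60); 
    print("tab",box(n,big(m),.232), C[m].mean(0),C[m].min(0),C[m].max(0))
    m=roi(st)&(abs(z-.177)<.012)
    print("bars",box(n,m,.177))
    v,u=np.nonzero(m); 
    print("tabcol",p[roi(st)&(z>.19)][:4].tolist())
    s=np.s_[tr[1]-10:tr[3]+10,tr[0]-10:tr[2]+10]; cv2.imwrite(f"pics/{n}_tr.png",cv2.resize(f["p"][s][:,:,::-1],None,fx=4,fy=4,interpolation=2)) 
    s=np.s_[st[1]:st[3],st[0]:st[2]]; cv2.imwrite(f"pics/{n}_st.png",cv2.resize(f["p"][s][:,:,::-1],None,fx=4,fy=4,interpolation=2))
E
```

```text
top bench z 0.001583589858039919
rim (array([582.7, 171.3]), array([107.6,  75. ]), 73.75, 563) 0.12525254015326273
foot (array([ 554.6, -177.8]), array([147.5, 167.1]), 63.23, 2492)
tab (array([ 513. , -156.3]), array([25.6, 14.2]), 62.41, 94) [ 0.51336531 -0.15654219  0.22867961] [ 0.50385286 -0.16962642  0.19048868] [ 0.5234922  -0.14411976  0.23898087]
bars (array([ 535. , -167.7]), array([ 85.1, 115. ]), 63.09, 482)
tabcol [[53, 56, 58], [39, 41, 40], [50, 54, 54], [49, 48, 50]]
side bench z 0.00018289177695375965
rim (array([583.7, 177.2]), array([113.1,  78.4]), 73.55, 937) 0.12346372240760788
foot (array([ 593.5, -237.7]), array([72.9, 10.2]), 87.97, 60)
tab (array([ 513.2, -116. ]), array([13.8, 39.7]), 1.37, 37) [ 0.51520787 -0.150827    0.2117818 ] [ 0.50889512 -0.1631448   0.19128262] [ 0.52279961 -0.14174115  0.23378316]
bars (array([ 563.7, -208.9]), array([119.3, 248.2]), 34.03, 437)
tabcol [[98, 79, 59], [96, 78, 59], [100, 83, 62], [86, 68, 51]]
```

View pics/top_st.png

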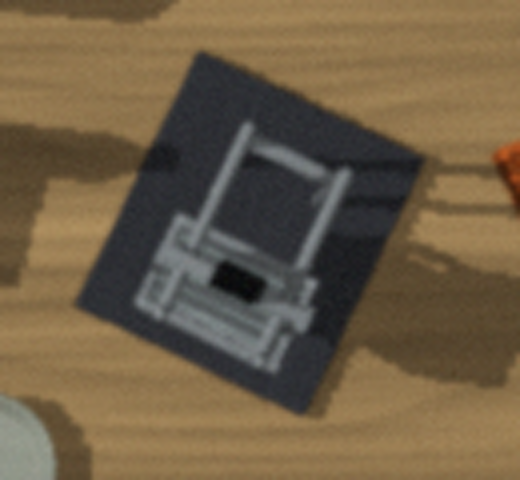

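View pics/side_st.png

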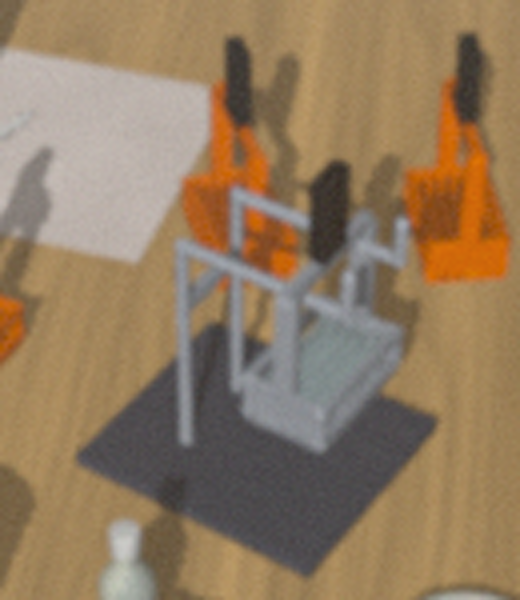

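Crops: tab centre at about (380,280) in the top view. The hook points toward the robot and left, stand yaw about -0.467 (foot- and tab-based positions agree within 1.5 mm), and the way is clear.

Call:
send_rows(targets=[[1, 0.0263, -0.0207, 0.0064, -0.12], [1, 0.0263, -0.0207, 0.0064, -0.12], [1, 0.0263, -0.0207, 0.0064, -0.12], [1, 0.0263, -0.0207, 0.0064, -0.12], [1, 0.0263, -0.0207, 0.0064, -0.12]], grip_force=20)

```text
time: 0.6
tool_pos: [0.2691, 0.4023, 0.2587]
tool_rot: [-3.141, 0.0, 2.273]
contact_force: [0.0, 1.0, 0.5]
opening: 0.0918
grip_force: 0.0
```

Call:
send_rows(targets=[[1, 0.0263, -0.0207, 0.0064, -0.12], [1, 0.0263, -0.0207, 0.0064, -0.12], [1, 0.0263, -0.0207, 0.0064, -0.12], [1, 0.0263, -0.0207, 0.0064, -0.12], [1, 0.0263, -0.0207, 0.0064, -0.12]])

```text
time: 1.1
tool_pos: [0.4007, 0.2988, 0.2907]
tool_rot: [-3.141, 0.0, 1.673]
contact_force: [0.3, -0.0, 0.3]
opening: 0.0916
grip_force: 0.0
```

Call:
send_rows(targets=[[1, 0.0095, -0.038, 0, -0.048], [1, 0.0095, -0.038, 0, -0.048], [1, 0.0095, -0.038, 0, -0.048], [1, 0.0095, -0.038, 0, -0.048], [1, 0.0095, -0.038, 0, -0.048]])

```text
time: 1.6
tool_pos: [0.4473, 0.1083, 0.2905]
tool_rot: [-3.141, 0.0, 1.436]
contact_force: [0.9, -0.1, 0.3]
opening: 0.0915
grip_force: 0.0
```

Call:
send_rows(targets=[[1, 0.0095, -0.038, 0, -0.048], [1, 0.0095, -0.038, 0, -0.048], [1, 0.0095, -0.038, 0, -0.048], [1, 0.0095, -0.038, 0, -0.048], [1, 0.0095, -0.038, 0, -0.048]])

```text
time: 2.1
tool_pos: [0.4948, -0.0817, 0.2904]
tool_rot: [-3.141, -0.0, 1.196]
contact_force: [-0.0, 0.1, 0.5]
opening: 0.0922
grip_force: 0.0
```

Call:
send_rows(targets=[[1, 0.0095, -0.038, 0, -0.048], [1, 0.0095, -0.038, 0, -0.048], [1, 0, 0, 0, 0], [1, 0, 0, 0, 0], [1, 0, 0, 0, 0]])

```text
time: 2.6
tool_pos: [0.5136, -0.1553, 0.2905]
tool_rot: [-3.141, -0.0, 1.103]
contact_force: [-0.2, 0.5, 0.0]
opening: 0.0922
grip_force: 0.0
```

Call:
send_rows(targets=[[1, 0, -0.0015, -0.02, 0], [1, 0, 0, -0.02, 0], [1, 0, 0, -0.02, 0], [1, 0, 0, -0.02, 0], [1, 0, 0, -0.0125, 0]])

```text
time: 3.1
tool_pos: [0.5132, -0.1559, 0.1971]
tool_rot: [-3.14, -0.0, 1.104]
contact_force: [0.2, -1.0, -0.0]
opening: 0.092
grip_force: 0.0
```

Call:
send_rows(targets=[[0.4, 0, 0, 0, 0], [0.3, 0, 0, 0, 0], [0.25, 0, 0, 0, 0], [0.2, 0, 0, 0, 0], [0.2, 0, 0, 0, 0]])

```text
time: 3.6
tool_pos: [0.5141, -0.1577, 0.1989]
tool_rot: [3.14, -0.0, 1.102]
contact_force: [0.6, -0.2, 0.1]
opening: 0.0563
grip_force: 0.0
```

```bash
python3 - <<'E'
from h import *
for n in("top","side"):
    p,d=read_camera(n); np.savez(n+"1.npz",p=p,d=d)
    s=np.s_[140:330,270:450]; cv2.imwrite(f"pics/{n}1.png",cv2.resize(p[s][:,:,::-1],None,fx=3,fy=3,interpolation=2))
a,b=[cv2.imread(f"pics/{n}1.png") for n in("top","side")]
cv2.imwrite("pics/both1.png",cv2.resize(np.hstack([a,b]),(800,422)))
E
```

```text
(no output)
```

View pics/both1.png

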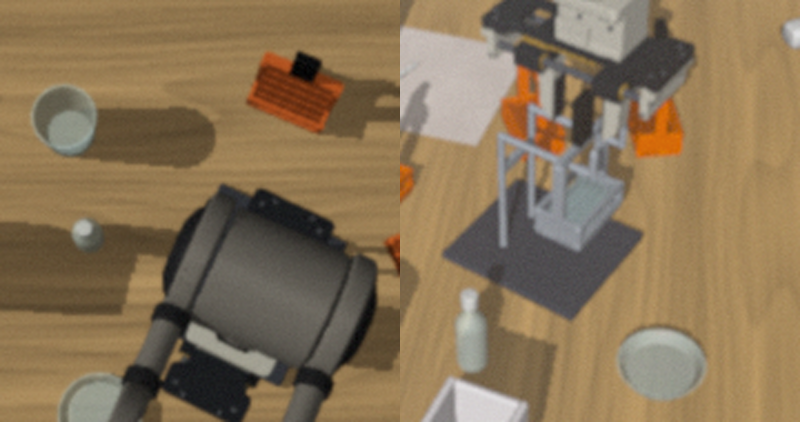

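Side view shows the tab (at crop 583,117) centred between the two fingers; closing.

Call:
send_rows(targets=[[0.15, 0, 0, 0, 0], [0.1, 0, 0, 0, 0], [0.05, 0, 0, 0, 0], [0, 0, 0, 0, 0], [0, 0, 0, 0, 0]], grip_force=25)

```text
time: 4.2
tool_pos: [0.5141, -0.1578, 0.1983]
tool_rot: [3.141, 0.0, 1.102]
contact_force: [-0.2, -0.1, 0.2]
opening: 0.0117
grip_force: 25.0
```

Call:
send_rows(targets=[[0, 0, 0, 0, 0], [0, 0, 0, 0, 0], [0, 0, 0, 0, 0], [0, 0, 0, 0, 0], [0, 0, 0, 0, 0]])

```text
time: 4.7
tool_pos: [0.5141, -0.1578, 0.1983]
tool_rot: [3.141, 0.0, 1.102]
contact_force: [1.9, -1.2, -0.0]
opening: 0.0118
grip_force: 25.0
```

Call:
send_rows(targets=[[0, 0, 0, 0.006, 0], [0, 0, 0, 0.01, 0], [0, 0, 0, 0.012, 0], [0, 0, 0, 0.012, 0], [0, 0, 0, 0, 0]])

```text
time: 5.2
tool_pos: [0.5148, -0.158, 0.2407]
tool_rot: [3.137, -0.0, 1.102]
contact_force: [-1.2, 0.1, -4.4]
opening: 0.012
grip_force: 25.0
```

Call:
send_rows(targets=[[0, 0, 0, 0, 0], [0, 0, 0, 0, 0]])

```text
time: 5.4
tool_pos: [0.5135, -0.1575, 0.2378]
tool_rot: [-3.141, 0.0, 1.102]
contact_force: [-0.7, -0.1, -4.5]
opening: 0.0114
grip_force: 25.0
```

```bash
python3 - <<'E'
from h import *
o=observe();print(o["tool_pos"],o["contact_force"],o["torque"],o["opening"])
p,d=read_camera("side"); np.savez("side2.npz",p=p,d=d)
cv2.imwrite("pics/side2.png",cv2.resize(p[110:300,250:430][:,:,::-1],None,fx=3,fy=3,interpolation=2))
E
```

```text
[ 0.51352598 -0.15748158  0.2377857 ] [-0.65475499 -0.0652004  -4.52056142] [-0.12379146  0.09529289  0.0238329 ] 0.011449717595453181
```

View pics/side2.png

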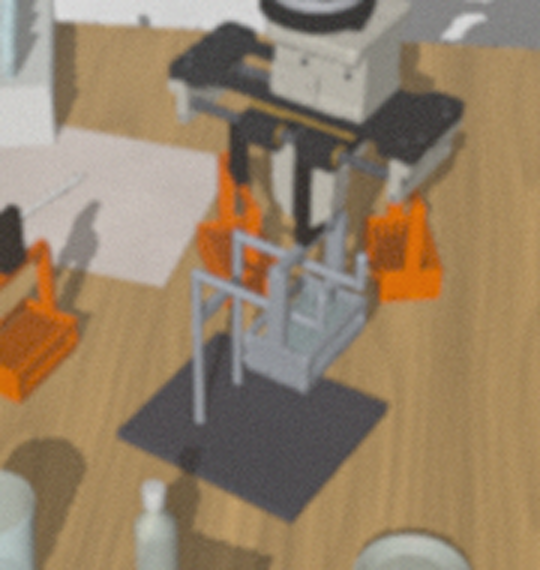

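Rack lifted evenly, crossbar about 40 mm over the rods (tab at crop 303,190), clear of the tips. Drawing out.

Call:
send_rows(targets=[[0, -0.006, 0.003, 0, 0], [0, -0.012, 0.006, 0, 0], [0, -0.016, 0.008, 0, 0], [0, -0.016, 0.008, 0, 0], [0, -0.016, 0.008, 0, 0]])

```text
time: 5.95
tool_pos: [0.4466, -0.124, 0.2379]
tool_rot: [-3.141, 0.0, 1.102]
contact_force: [0.7, -0.0, -3.1]
opening: 0.0116
grip_force: 25.0
```

Call:
send_rows(targets=[[0, -0.01, 0.005, 0, 0], [0, -0.004, 0.002, 0, 0], [0, 0, 0, 0.02, 0], [0, 0, 0, 0.02, 0], [0, 0, 0, 0.02, 0]])

```text
time: 6.45
tool_pos: [0.4341, -0.1178, 0.299]
tool_rot: [3.141, 0.0, 1.102]
contact_force: [0.4, 0.3, -4.1]
opening: 0.012
grip_force: 25.0
```

Call:
send_rows(targets=[[0, 0.006, 0.015, 0, 0.0184], [0, 0.0145, 0.029, 0, 0.0184], [0, 0.0145, 0.029, 0, 0.0184], [0, 0.0145, 0.029, 0, 0.0184], [0, 0.0145, 0.029, 0, 0.0184]])

```text
time: 6.95
tool_pos: [0.4988, 0.0144, 0.2982]
tool_rot: [3.141, -0.0, 1.194]
contact_force: [0.4, -1.0, -3.4]
opening: 0.0115
grip_force: 25.0
```

Call:
send_rows(targets=[[0, 0.0145, 0.029, 0, 0.0184], [0, 0.0145, 0.029, 0, 0.0184], [0, 0.0145, 0.029, 0, 0.0184], [0, 0.0145, 0.029, 0, 0.0184], [0, 0.0145, 0.029, 0, 0.0184]])

```text
time: 7.45
tool_pos: [0.5713, 0.1597, 0.2979]
tool_rot: [3.141, 0.0, 1.287]
contact_force: [1.3, 0.0, -4.4]
opening: 0.0123
grip_force: 25.0
```

Call:
send_rows(targets=[[0, 0.0085, 0.013, 0, 0], [0, 0, 0, 0, 0], [0, 0, 0, 0, 0], [0, 0, 0, 0, 0], [0, 0, 0, 0, 0]])

```text
time: 7.95
tool_pos: [0.5788, 0.1705, 0.2985]
tool_rot: [3.141, 0.0, 1.285]
contact_force: [-0.2, 0.5, -3.4]
opening: 0.0118
grip_force: 25.0
```

```bash
python3 - <<'E'
from h import *
o=observe();print(o["time"],o["tool_pos"],o["tool_rot"],o["contact_force"],o["torque"])
for n in ("side","top"):
    p,d=read_camera(n); np.savez(n+"3.npz",p=p,d=d)
    if n=="side": cv2.imwrite("pics/side3.png",cv2.resize(p[230:420,220:420][:,:,::-1],None,fx=3,fy=3,interpolation=2))
# trough walls in world from the first pictures: white mask, outer silhouette
f=np.load("side0.npz");p0=f["p"].astype(int);C=cloud("side",f["d"])
m=np.zeros((480,640),bool);m[300:410,255:340]=1
m&=(p0.min(2)>110)&(p0.max(2)-p0.min(2)<40);m=big(m)
c,_=cv2.findContours(m.astype(np.uint8),0,2);h=cv2.approxPolyDP(cv2.convexHull(max(c,key=cv2.contourArea)),3,True)[:,0]
print(h.tolist());print(ray("side",h,.125).round(4).tolist())
E
```

```text
7.95 [0.57876168 0.17049848 0.29848501] [3.14124945e+00 7.70720705e-05 1.28469321e+00] [-0.23776554  0.45684642 -3.44160124] [-0.13387549  0.07998513 -0.00440556]
[[292, 309], [327, 322], [327, 359], [306, 401], [272, 388], [266, 351]]
[[0.6047, 0.1118, 0.125], [0.5342, 0.1345, 0.125], [0.5242, 0.2152, 0.125], [0.5487, 0.3001, 0.125], [0.6093, 0.2834, 0.125], [0.6346, 0.2119, 0.125]]
```

View pics/side3.png

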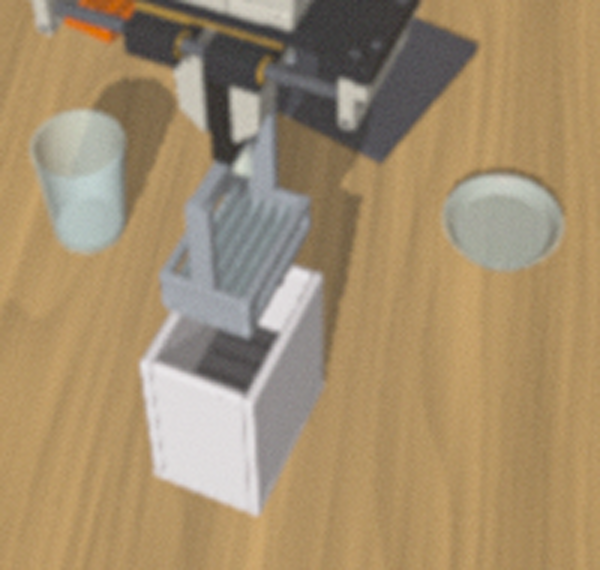

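Rack hangs upright just above the trough, near-aligned (basket crop corners (165,277), (310,210), (250,332)). Measuring the rack relative to the trough in this same view.

```bash
python3 - <<'E'
from h import *
f=np.load("side3.npz");p=f["p"];d=f["d"];C=cloud("side",d);z=C[...,2]
m=np.zeros((480,640),bool);m[275:345,265:330]=1
m&=(z>.155)&(z<.209)&(d>0);m=big(m)
c,_=cv2.findContours(m.astype(np.uint8),0,2);h=cv2.approxPolyDP(cv2.convexHull(max(c,key=cv2.contourArea)),1.5,True)[:,0]
print(h.tolist());print(ray("side",h,.2035).round(4).tolist());print(ray("side",h,.1695).round(4).tolist())
s=np.s_[270:350,262:330]
a=p[s][:,:,::-1].copy();b=a.copy();b[m[s]]=b[m[s]]//2+np.array([0,0,120],np.uint8)
cv2.imwrite("pics/rk.png",cv2.resize(np.hstack([a,b]),None,fx=5.8,fy=5.8,interpolation=cv2.INTER_NEAREST))
# trough now
p0=p.astype(int)
E
```

```text
[[323, 296], [322, 308], [303, 342], [274, 331], [274, 319], [297, 287], [312, 290]]
[[0.5406, 0.1383, 0.2035], [0.5389, 0.1655, 0.2035], [0.5605, 0.2396, 0.2035], [0.6119, 0.2237, 0.2035], [0.6168, 0.1991, 0.2035], [0.5898, 0.123, 0.2035], [0.5619, 0.1268, 0.2035]]
[[0.5446, 0.1097, 0.1695], [0.5427, 0.1381, 0.1695], [0.5654, 0.2158, 0.1695], [0.6193, 0.1991, 0.1695], [0.6244, 0.1733, 0.1695], [0.5961, 0.0937, 0.1695], [0.5669, 0.0976, 0.1695]]
```

View pics/rk.png

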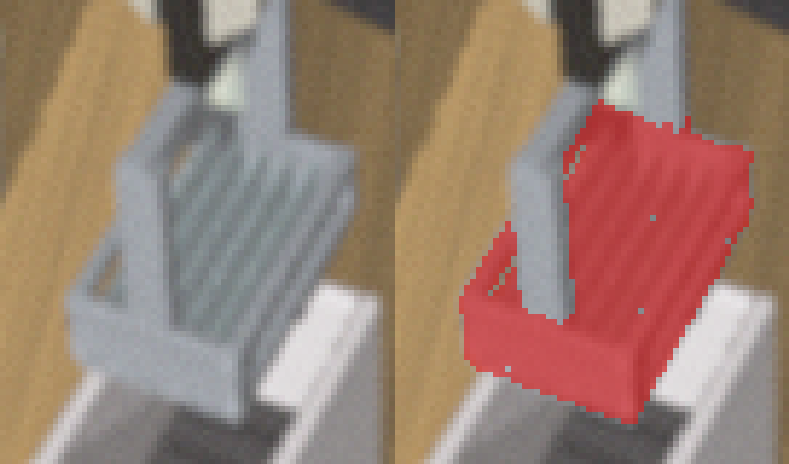

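Red mask covers the basket; corners (323,296) and (274,319) put the rack centre about 2 mm off in y from the TCP. I'll compare the basket and trough faces by depth, in the same view.

```bash
cat > rel.py <<'E'
from h import *
def faces(d,dz,yaw=-.286,o=(.5835,.1722)):
    "trough & rack +y' faces and -x' faces (mm, in trough axes about o); dz = rack underside z"
    C=cloud("side",d);c,s=np.cos(yaw),np.sin(yaw);q=(C[...,:2]-o)*1000
    x=q[...,0]*c+q[...,1]*s;y=-q[...,0]*s+q[...,1]*c;z=C[...,2]*1000;ok=d>0
    def st(name,v,m,ax):
        if m.sum()<5: print(name,"few");return
        v0=v[m];k=abs(v0-np.median(v0))<3;A=np.c_[ax[m][k],np.ones(k.sum())];sl=np.linalg.lstsq(A,v0[k],rcond=None)[0][0]
        print(name,round(v0[k].mean(),2),"sd",round(v0[k].std(),2),"n",k.sum(),"slope",round(sl,4))
    st("trough +y (52.5)",y,ok&(abs(y-52)<7)&(z>15)&(z<112)&(abs(x)<32),x)
    st("trough -x (-37.5)",x,ok&(abs(x+37)<7)&(z>15)&(z<112)&(abs(y)<46),y)
    lo=max(dz*1000+9,133)
    st("rack +y (43)",y,ok&(abs(y-41)<8)&(z>lo)&(z<dz*1000+31)&(abs(x)<22),x)
    st("rack -x (-28)",x,ok&(abs(x+31)<8)&(z>lo)&(z<dz*1000+31)&(abs(y)<36),y)
    st("rim z (125)",z,ok&(abs(z-125)<6)&((abs(abs(y)-49)<2)|(abs(abs(x)-34)<1.5)),x)
    for nm,v,m in(("+x up",z,(abs(y-35)<8)&(x>15)),):pass
E
python3 - <<'E'
from rel import *
faces(np.load("side3.npz")["d"],.169)
print("tcp in axes",[(.57876-.5835)*1000*np.cos(-.286)+(.1705-.1722)*1000*np.sin(-.286),-(.57876-.5835)*1000*np.sin(-.286)+(.1705-.1722)*1000*np.cos(-.286)])
f=np.load("top3.npz");C=cloud("top",f["d"]);z=C[...,2];m=(C[...,1]>.08)&(C[...,1]<.26)&(abs(C[...,0]-.58)<.1)&(z>.1)&(z<.21)
print(m.sum()); v,u=np.nonzero(m);print(np.c_[u,v,(C[m]*1000).round()][::max(1,len(u)//25)].astype(int).tolist())
E
```

```text
trough +y (52.5) 52.25 sd 0.81 n 850 slope 0.0032
trough -x (-37.5) -36.17 sd 0.46 n 603 slope -0.0019
rack +y (43) 39.74 sd 0.79 n 170 slope 0.0006
rack -x (-28) -29.52 sd 1.39 n 114 slope -0.0041
rim z (125) 124.86 sd 1.37 n 217 slope -0.0009
tcp in axes [np.float64(-4.067862420345302), np.float64(-2.968180474489728)]
969
[[221, 235, 622, 181, 129], [235, 238, 616, 151, 123], [238, 240, 611, 144, 124], [225, 242, 600, 161, 185], [227, 243, 599, 158, 179], [226, 244, 597, 161, 174], [225, 245, 592, 157, 202], [227, 246, 591, 155, 191], [232, 247, 587, 142, 205], [242, 248, 587, 125, 186], [235, 250, 584, 142, 176], [249, 252, 585, 121, 120], [216, 255, 571, 176, 201], [247, 256, 576, 124, 126], [224, 258, 567, 163, 183], [240, 259, 564, 130, 179], [249, 260, 568, 123, 108], [218, 262, 559, 177, 178], [223, 263, 557, 166, 177], [229, 264, 554, 153, 183], [235, 265, 550, 137, 201], [246, 266, 554, 127, 122], [220, 268, 550, 184, 124], [234, 269, 541, 138, 206], [233, 271, 543, 155, 127], [244, 273, 539, 132, 117]]
```

Call:
send_rows(targets=[[0, 0.0022, 0.001, 0, 0], [0, 0.002, 0.0009, -0.01, 0], [0, 0, 0, -0.012, 0], [0, 0, 0, -0.008, 0], [0, 0, 0, 0, 0]])

```text
time: 8.55
tool_pos: [0.5821, 0.1731, 0.2659]
tool_rot: [-3.138, 0.002, 1.286]
contact_force: [0.4, -0.1, -4.0]
opening: 0.0119
grip_force: 25.0
```

Call:
send_rows(targets=[[0, 0, 0, 0, 0], [0, 0, 0, 0, 0], [0, 0, 0, 0, 0]])

```text
time: 8.85
tool_pos: [0.5833, 0.1733, 0.2688]
tool_rot: [3.141, -0.0, 1.286]
contact_force: [0.1, 0.5, -5.3]
opening: 0.012
grip_force: 25.0
```

```bash
python3 - <<'E'
from rel import *
o=observe();print(o["time"],o["tool_pos"],o["tool_rot"],o["contact_force"],o["torque"])
p,d=read_camera("side");ds=[d]+[read_camera("side")[1] for _ in range(3)]
d=np.mean(ds,0)*(np.min(ds,0)>0);np.savez("side4.npz",p=p,d=d)
zu=o["tool_pos"][2]-.1293;print(zu);faces(d,zu)
C=cloud("side",d);c,s=np.cos(-.286),np.sin(-.286);q=(C[...,:2]-(.5835,.1722))*1000
x=q[...,0]*c+q[...,1]*s;y=-q[...,0]*s+q[...,1]*c;z=C[...,2]*1000
m=(d>0)&(abs(x+28)<8)&(abs(y)<36)
for a in range(int(zu*1000)-2,int(zu*1000)+36,4):
    k=m&(z>=a)&(z<a+4);print(a,k.sum(),np.percentile(x[k],[10,30,50,70,90]).round(1) if k.any() else "")
cv2.imwrite("pics/side4.png",cv2.resize(p[275:375,250:345][:,:,::-1],None,fx=6,fy=6,interpolation=2))
E
```

```text
8.85 [0.58330927 0.17332188 0.26879601] [ 3.14051179e+00 -4.90918903e-04  1.28581691e+00] [ 0.09705783  0.46587202 -5.281728  ] [-0.14224186  0.08637146 -0.00933681]
0.13949600907383805
trough +y (52.5) 52.26 sd 0.49 n 826 slope 0.0044
trough -x (-37.5) -36.17 sd 0.23 n 605 slope -0.0017
rack +y (43) 43.89 sd 0.43 n 160 slope 0.003
rack -x (-28) -25.91 sd 1.47 n 115 slope -0.0062
rim z (125) 124.9 sd 0.85 n 192 slope 0.0001
137 3 [-25.9 -25.8 -25.7 -25.6 -25.5]
141 5 [-26.9 -26.8 -26.5 -26.3 -26.2]
145 28 [-27.6 -27.4 -27.2 -27.1 -20.7]
149 99 [-27.3 -26.4 -25.3 -24.2 -22.8]
153 1 [-23.5 -23.5 -23.5 -23.5 -23.5]
157 0 
161 1 [-25.6 -25.6 -25.6 -25.6 -25.6]
165 9 [-27.6 -27.5 -27.3 -27.2 -25.8]
169 59 [-27.6 -27.4 -27.1 -25.1 -23. ]
173 62 [-27.1 -26.2 -25.1 -24.  -23.3]
```

View pics/side4.png

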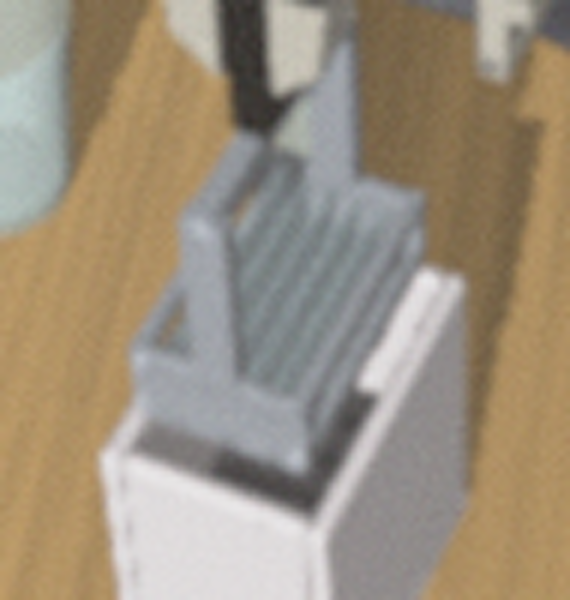

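Picture: rack basket sits square above the mouth, front edge (crop 300,465) slightly near the front wall. Correct by (+0.4, -1.2) mm; also checking the grid's apparent depth in the first top view as a hint.

Call:
send_rows(targets=[[0, 0.0004, -0.0012, 0, 0], [0, 0, 0, -0.004, 0], [0, 0, 0, -0.004, 0], [0, 0, 0, 0, 0], [0, 0, 0, 0, 0]])

```text
time: 9.55
tool_pos: [0.5834, 0.1721, 0.26]
tool_rot: [-3.141, 0.0, 1.286]
contact_force: [-0.0, 0.9, -4.1]
opening: 0.012
grip_force: 25.0
```

```bash
python3 - <<'E'
from rel import *
o=observe();print(o["time"],o["tool_pos"],o["contact_force"],o["torque"])
d=np.median([read_camera("side")[1] for _ in range(4)],0);zu=o["tool_pos"][2]-.1293;print(zu);faces(d,zu)
C=cloud("side",d);c,s=np.cos(-.286),np.sin(-.286);q=(C[...,:2]-(.5835,.1722))*1000
x=q[...,0]*c+q[...,1]*s;y=-q[...,0]*s+q[...,1]*c;z=C[...,2]*1000
k=(d>0)&(abs(x+28)<8)&(abs(y)<36)&(z>zu*1000+24)&(z<zu*1000+32);print(np.percentile(x[k],[10,20,30,50]))
f=np.load("top0.npz");C=cloud("top",f["d"]);q=(C[...,:2]-(.583,.172))*1000
x=q[...,0]*c+q[...,1]*s;y=-q[...,0]*s+q[...,1]*c;z=C[...,2]*1000
k=(abs(x)<24)&(abs(y)<36);print(k.sum(),np.percentile(z[k],[5,20,35,50,65,80,95]).round(1))
E
```

```text
9.55 [0.58338821 0.17205698 0.25995943] [-0.01010133  0.93785365 -4.09825656] [-0.13418939  0.07510637  0.03565036]
0.13065942636742076
trough +y (52.5) 52.27 sd 0.48 n 844 slope 0.0046
trough -x (-37.5) -36.17 sd 0.23 n 613 slope -0.0015
rack +y (43) 42.76 sd 0.46 n 156 slope 0.0042
rack -x (-28) -25.48 sd 1.38 n 108 slope -0.0053
rim z (125) 124.89 sd 0.97 n 196 slope -0.0006
[-27.10181099 -27.05570611 -26.92360227 -26.81111113]
601 [51.8 54.2 55.4 56.5 57.5 58.7 61.1]
```

Centred within half a millimetre; grid appears near z 56 mm (hint: contact at TCP z about 0.185). Lowering carefully.

Call:
send_rows(targets=[[0, 0.0004, -0.0001, -0.003, 0], [0, 0, 0, -0.003, 0], [0, 0, 0, -0.003, 0], [0, 0, 0, -0.003, 0], [0, 0, 0, 0, 0]])

```text
time: 10.25
tool_pos: [0.5836, 0.1719, 0.2475]
tool_rot: [-3.141, 0.001, 1.286]
contact_force: [-0.3, -0.5, -4.3]
opening: 0.012
grip_force: 25.0
```

```bash
python3 -c "
from cell import *
o=observe();print(o['time'],o['tool_pos'],o['contact_force'],o['torque'])"
```

```text
10.25 [0.58358658 0.17192478 0.24751301] [-0.26047432 -0.5448265  -4.3064677 ] [-0.10397154  0.08004595 -0.02974263]
```

Bottom is inside the mouth with no side force.

Call:
send_rows(targets=[[0, 0, 0, -0.003, 0], [0, 0, 0, -0.003, 0], [0, 0, 0, -0.003, 0], [0, 0, 0, -0.003, 0], [0, 0, 0, 0, 0]])

```text
time: 10.75
tool_pos: [0.5836, 0.1719, 0.2356]
tool_rot: [-3.141, 0.0, 1.286]
contact_force: [-0.5, 0.3, -3.6]
opening: 0.0121
grip_force: 25.0
```

Call:
send_rows(targets=[[0, 0, 0, -0.003, 0], [0, 0, 0, -0.003, 0], [0, 0, 0, -0.003, 0], [0, 0, 0, -0.003, 0], [0, 0, 0, -0.003, 0]])

```text
time: 11.25
tool_pos: [0.5839, 0.1719, 0.2209]
tool_rot: [-3.142, 0.0, 1.286]
contact_force: [0.5, 0.0, -4.0]
opening: 0.0118
grip_force: 25.0
```

Call:
send_rows(targets=[[0, 0, 0, -0.002, 0], [0, 0, 0, 0, 0], [0, 0, 0, 0, 0]])

```text
time: 11.55
tool_pos: [0.5839, 0.172, 0.2193]
tool_rot: [3.141, -0.0, 1.286]
contact_force: [0.5, 0.2, -4.4]
opening: 0.0118
grip_force: 25.0
```

Call:
send_rows(targets=[[0, 0, 0, -0.0015, 0], [0, 0, 0, -0.0015, 0], [0, 0, 0, -0.0015, 0], [0, 0, 0, -0.0015, 0], [0, 0, 0, 0, 0]])

```text
time: 12.05
tool_pos: [0.5837, 0.1719, 0.2129]
tool_rot: [-3.141, 0.0, 1.286]
contact_force: [-0.0, 0.8, -4.3]
opening: 0.0116
grip_force: 25.0
```

Call:
send_rows(targets=[[0, 0, 0, -0.001, 0], [0, 0, 0, -0.001, 0], [0, 0, 0, -0.001, 0], [0, 0, 0, -0.001, 0], [0, 0, 0, 0, 0]])

```text
time: 12.55
tool_pos: [0.5838, 0.1719, 0.209]
tool_rot: [-3.141, 0.0, 1.286]
contact_force: [0.5, -1.4, -4.5]
opening: 0.012
grip_force: 25.0
```

Call:
send_rows(targets=[[0, 0, 0, -0.001, 0], [0, 0, 0, -0.001, 0], [0, 0, 0, -0.001, 0], [0, 0, 0, -0.001, 0], [0, 0, 0, 0, 0]])

```text
time: 13.05
tool_pos: [0.5838, 0.1719, 0.205]
tool_rot: [-3.141, 0.0, 1.286]
contact_force: [0.3, -0.8, -5.1]
opening: 0.0114
grip_force: 25.0
```

Call:
send_rows(targets=[[0, 0, 0, -0.001, 0], [0, 0, 0, -0.001, 0], [0, 0, 0, -0.001, 0], [0, 0, 0, -0.001, 0], [0, 0, 0, 0, 0]])

```text
time: 13.55
tool_pos: [0.5838, 0.1719, 0.201]
tool_rot: [-3.141, 0.0, 1.286]
contact_force: [-0.1, -0.6, -4.2]
opening: 0.0119
grip_force: 25.0
```

Call:
send_rows(targets=[[0, 0, 0, -0.001, 0], [0, 0, 0, -0.001, 0], [0, 0, 0, -0.001, 0], [0, 0, 0, -0.001, 0], [0, 0, 0, 0, 0]])

```text
time: 14.05
tool_pos: [0.5838, 0.1719, 0.197]
tool_rot: [-3.141, 0.0, 1.286]
contact_force: [0.5, -0.8, -4.3]
opening: 0.012
grip_force: 25.0
```

Call:
send_rows(targets=[[0, 0, 0, -0.001, 0], [0, 0, 0, -0.001, 0], [0, 0, 0, -0.001, 0], [0, 0, 0, -0.001, 0], [0, 0, 0, 0, 0]])

```text
time: 14.55
tool_pos: [0.5838, 0.1719, 0.193]
tool_rot: [-3.141, 0.0, 1.286]
contact_force: [-0.9, -0.4, -3.8]
opening: 0.0121
grip_force: 25.0
```

Call:
send_rows(targets=[[0, 0, 0, -0.001, 0], [0, 0, 0, -0.001, 0], [0, 0, 0, -0.001, 0], [0, 0, 0, 0, 0]])

```text
time: 14.95
tool_pos: [0.5838, 0.172, 0.19]
tool_rot: [-3.141, 0.0, 1.286]
contact_force: [0.9, -0.3, -4.4]
opening: 0.0119
grip_force: 25.0
```

Call:
send_rows(targets=[[0, 0, 0, -0.001, 0], [0, 0, 0, -0.001, 0], [0, 0, 0, 0, 0]])

```text
time: 15.25
tool_pos: [0.5838, 0.1719, 0.188]
tool_rot: [-3.141, 0.0, 1.286]
contact_force: [0.2, -0.0, -4.4]
opening: 0.0121
grip_force: 25.0
```

Call:
send_rows(targets=[[0, 0, 0, -0.001, 0], [0, 0, 0, -0.001, 0], [0, 0, 0, 0, 0]])

```text
time: 15.55
tool_pos: [0.5838, 0.1719, 0.186]
tool_rot: [-3.141, 0.0, 1.286]
contact_force: [0.8, 0.2, -4.1]
opening: 0.0118
grip_force: 25.0
```

Call:
send_rows(targets=[[0, 0, 0, -0.001, 0], [0, 0, 0, -0.001, 0], [0, 0, 0, 0, 0]])

```text
time: 15.85
tool_pos: [0.584, 0.172, 0.1843]
tool_rot: [3.141, -0.0, 1.286]
contact_force: [-0.1, 1.0, -2.2]
opening: 0.012
grip_force: 25.0
```

Contact felt at TCP z about 0.185. Pressing just until the grid carries the weight.

Call:
send_rows(targets=[[0, 0, 0, -0.0004, 0], [0, 0, 0, -0.0004, 0], [0, 0, 0, 0, 0], [0, 0, 0, 0, 0]])

```text
time: 16.25
tool_pos: [0.5839, 0.172, 0.1837]
tool_rot: [3.141, -0.0, 1.286]
contact_force: [0.3, 0.0, -1.4]
opening: 0.012
grip_force: 25.0
```

```bash
python3 -c "
from cell import *
for i in range(4):
    read_camera('side');o=observe();print(o['time'],o['tool_pos'],o['contact_force'],o['torque'])"
```

```text
16.3 [0.58394859 0.17197392 0.1836406 ] [0.89617613 0.17935775 0.50878477] [-0.10842757  0.21430554  0.01973745]
16.35 [0.58394698 0.17196861 0.18364206] [-0.78115535 -0.24851491 -1.98140566] [-0.16302917  0.13315544  0.03616361]
16.4 [0.58397047 0.1720103  0.18364206] [-0.26549806 -0.17733589 -2.07391475] [-0.10782559  0.18572814 -0.02958229]
16.45 [0.58395171 0.17198065 0.18358621] [-0.44766494  0.21775742 -1.21657996] [-0.09869034  0.2165671  -0.01603926]
```

Call:
send_rows(targets=[[0, 0, 0, -0.0003, 0], [0, 0, 0, -0.0003, 0], [0, 0, 0, 0, 0], [0, 0, 0, 0, 0]])

```text
time: 16.85
tool_pos: [0.584, 0.172, 0.1831]
tool_rot: [3.141, -0.0, 1.286]
contact_force: [-0.0, -0.3, 0.6]
opening: 0.0118
grip_force: 25.0
```

```bash
python3 - <<'E'
from rel import *
O=[];D=[]
for i in range(6):
    D.append(read_camera('side')[1]);o=observe();O.append(np.r_[o['tool_pos'],o['contact_force'],o['torque']])
print(np.mean(O,0).round(4))
np.save("d5.npy",np.median(D,0));d=np.median(D,0)
# level of crossbar: z along y'
C=cloud("side",d);c,s=np.cos(-.286),np.sin(-.286);q=(C[...,:2]-(.5835,.1722))*1000
x=q[...,0]*c+q[...,1]*s;y=-q[...,0]*s+q[...,1]*c;z=C[...,2]*1000
for a in range(-44,44,8):
    k=(d>0)&(abs(x)<7)&(y>=a)&(y<a+8)&(z>154)&(z<168);print(a,k.sum(),(np.median(z[k]),z[k].max(),np.median(x[k])) if k.any() else "")
E
```

```text
[ 5.840e-01  1.720e-01  1.830e-01 -3.604e-01  1.301e-01  8.532e-01
 -1.033e-01  1.655e-01  5.000e-04]
-44 0 
-36 0 
-28 0 
-20 0 
-12 2 (np.float64(155.7273389905812), np.float64(156.4502798181872), np.float64(-2.730497806541863))
-4 5 (np.float64(157.59593982193724), np.float64(166.36337291299532), np.float64(-2.6609319143615897))
4 10 (np.float64(164.55233524686128), np.float64(167.86142861168202), np.float64(-3.949055291617821))
12 31 (np.float64(161.7139374965662), np.float64(167.68142253320946), np.float64(0.585659107245053))
20 23 (np.float64(161.15926099684955), np.float64(162.25334945858543), np.float64(0.3524054823774696))
28 23 (np.float64(161.0676089736383), np.float64(162.61819539279867), np.float64(0.24095522488260102))
36 40 (np.float64(159.0386244470128), np.float64(162.849485627871), np.float64(0.16111791194604308))
```

Grid now carries the whole weight and the crossbar is level (161 mm along its length). Releasing.

Call:
send_rows(targets=[[0, 0, 0, 0, 0], [0, 0, 0, 0, 0]], grip_force=5)

```text
time: 17.35
tool_pos: [0.584, 0.172, 0.1829]
tool_rot: [3.141, -0.0, 1.286]
contact_force: [0.5, 0.2, 1.1]
opening: 0.0117
grip_force: 5.0
```

Call:
send_rows(targets=[[0.2, 0, 0, 0, 0], [0.3, 0, 0, 0, 0], [0.4, 0, 0, 0, 0], [0.5, 0, 0, 0, 0], [0.5, 0, 0, 0, 0]])

```text
time: 17.85
tool_pos: [0.5839, 0.172, 0.1828]
tool_rot: [3.142, 0.0, 1.286]
contact_force: [-0.2, -0.4, 0.3]
opening: 0.0437
grip_force: 0.0
```

```bash
python3 - <<'E'
from rel import *
O=[];D=[]
for i in range(4):
    p,d=read_camera('side');D.append(d);o=observe();O.append(np.r_[o['tool_pos'],o['contact_force'],o['torque']])
print(o['opening'],np.mean(O,0).round(4))
cv2.imwrite("pics/side6.png",cv2.resize(p[255:405,245:365][:,:,::-1],None,fx=4,fy=4,interpolation=2))
E
```

```text
0.04580616574816627 [ 0.5839  0.172   0.1828  0.1794 -0.0828  0.0921 -0.0854  0.0925 -0.015 ]
```

View pics/side6.png

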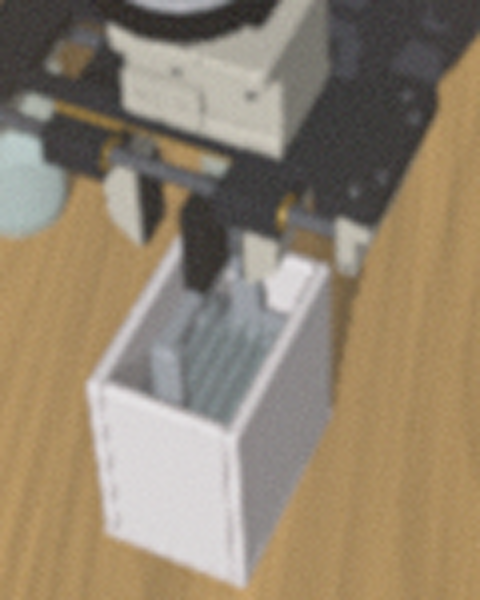

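The rack stands upright and level in the trough, tab (crop 205,240) free between the open fingers. Retreating straight up.

Call:
send_rows(targets=[[0.5, 0, 0, 0.01, 0], [0.5, 0, 0, 0.02, 0], [0.5, 0, 0, 0.03, 0], [0.5, 0, 0, 0.03, 0], [0.5, 0, 0, 0.03, 0]])

```text
time: 18.55
tool_pos: [0.5838, 0.1719, 0.305]
tool_rot: [3.141, -0.0, 1.286]
contact_force: [0.3, 0.9, -0.5]
opening: 0.0461
grip_force: 0.0
```

Call:
send_rows(targets=[[0.5, 0, 0, 0.01, 0], [0.5, 0, 0, 0, 0], [0.5, 0, 0, 0, 0], [0.5, 0, 0, 0, 0], [0.5, 0, 0, 0, 0]])

```text
time: 19.05
tool_pos: [0.5835, 0.1719, 0.3113]
tool_rot: [-3.139, 0.001, 1.286]
contact_force: [-0.2, -0.2, -0.7]
opening: 0.0458
grip_force: 0.0
```

```bash
python3 - <<'E'
from rel import *
D=[read_camera('side')[1] for _ in range(4)];d=np.median(D,0)
C=cloud("side",d);c,s=np.cos(-.286),np.sin(-.286);q=(C[...,:2]-(.5835,.1722))*1000
x=q[...,0]*c+q[...,1]*s;y=-q[...,0]*s+q[...,1]*c;z=C[...,2]*1000
for a in range(-44,44,8):
    k=(d>0)&(abs(x)<7)&(y>=a)&(y<a+8)&(z>154)&(z<168);print(a,k.sum(),(np.median(z[k]),np.median(x[k])) if k.any() else "")
k=(d>0)&(abs(x)<12)&(abs(y)<20)&(z>170)&(z<225);print("tab",k.sum(),x[k].mean(),y[k].mean(),z[k].max())
print(observe()['tool_pos'],observe()['time'],hand_in())
E
```

```text
-44 24 (np.float64(161.12116276807018), np.float64(-1.1551777129604854))
-36 19 (np.float64(161.26604791688345), np.float64(0.878201351192855))
-28 15 (np.float64(161.10272895182447), np.float64(-1.887199870493503))
-20 5 (np.float64(159.78995526769185), np.float64(-2.4769398312853648))
-12 4 (np.float64(160.82876015120198), np.float64(-3.479980151818334))
-4 8 (np.float64(160.45971244363818), np.float64(-3.381206114323416))
4 11 (np.float64(163.87250782051836), np.float64(-2.5968900625810156))
12 31 (np.float64(161.79138863242116), np.float64(0.6573876778392522))
20 22 (np.float64(161.50900743861143), np.float64(-0.12010502204515916))
28 23 (np.float64(161.63601099521634), np.float64(-0.3027484823990614))
36 38 (np.float64(160.5180382618616), np.float64(0.16216356054209768))
tab 280 -1.0680144515891385 4.547856823328099 218.05363371808986
the job is handed in; nothing more can be done
[0.58378903 0.17196465 0.31235966] 19.25 None
```

The rack is off the hook and stands level on the trough's grid, released, with the gripper raised clear; I handed the job in at 19.25 s and have not seen the verdict.

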